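Pump the hand lubricator until its indicator pin is out

TASK

Two hand lubricators stand on the machine plate: one has its brass indicator pin standing out, the other has its pin still sunk. With the fingertips press the black knob of the lubricator with the sunk pin right down and let it spring all the way up, again and again until its pin has popped fully out, then leave it with the knob up. Do not touch its pin or the other lubricator, pick nothing up, and leave the ring, the collet and the knurled nut where they are.

Things in the scene. Friction and masses are not known exactly. Their poses are not given: they have to be found in the camera images.
- pump: The lubricator to be pumped, its pin sunk at the start: fixed to the plate, grey block 100 x 54 mm, 52 mm high, on a dark foot 124 x 74 x 9 mm. Origin on the plate under the block, z up, x away from the robot within 0.5 rad. In its frame the plunger axis is at x = +22 mm, the pin axis at x = -33 mm, both at y = 0. The steel gland under the knob is 38 mm wide, its top 70 mm high.
- pump_knob (a point): Centre of the flat top of the black knob (40 mm wide, 14 mm thick) on the pump's plunger. 115 mm above the plate when up, 95 mm when pressed right down; it moves with the knob.
- pump_plunger (a joint): Travel of the pump's plunger in m, straight down: 0 = up, 0.020 = right down at its stop. A spring pushes it up (about 5 N at the top, 11 N at the bottom) and brings it back in under half a second. A stroke must go down at least 16 mm and come right up again to count; it works a ratchet inside.
- pin_rise (a joint): Rise of the pump's pin in m: 0 = sunk, 0.026 = fully out at its stop. It starts between 0 and 0.008. Each full stroke lifts it about 4 mm (1 to 6 mm the first time) while the knob goes down, and it stays there between strokes; from about 0.02 on it snaps out by itself to 0.026. So 3 to 5 strokes are needed; further strokes then do nothing.
- pump_pin_top (a point): Top of the pump's brass indicator pin (10 mm thick). The boss it comes out of is 22 mm wide, its top 60 mm above the plate; the pin's top is 62 mm above the plate when sunk, 88 mm when fully out, so it always stays below the knob.
- pump_pin: The pump's indicator pin itself, the part that rises; origin on the pin's axis at the level of the pump's underside when sunk. Not to be touched.
- served: The other hand lubricator, the same in shape and size and frame as pump, also fixed to the plate, but its pin stands fully out from the start (top 88 mm above the plate). To be left alone. Which of the two stands on the left changes.
- served_plunger (a joint): Travel of the served lubricator's plunger in m: 0 = up, 0.020 = right down. Must stay up.
- setting_ring: Loose plain steel ring 60 mm wide, 14 mm high, lying between the two lubricators; origin under its centre. To be left where it is.
- collet: Loose spring collet 26 mm wide, 31 mm high, standing to the left; origin under its centre. To be left where it is.
- knurled_nut: Loose knurled nut 36 mm wide, 16 mm high, to the right; origin under its centre. To be left where it is.

How it is judged:
By the outcome, as a careful person would: the job done as asked, in the order asked, and still so for the second after the job is handed in, with the robot touching nothing.
It also fails if it takes over 48 s, if anything falls off the work surface, if the arm or the gripper's body presses on something with over 40 N, if the wrist force passes 120 N, or if a joint passes its speed limit or range.

ROBOT

A 7-joint arm with a two-finger parallel gripper is mounted at the origin on a cart in front of the work surface, level with it; the furniture and walls round the work are solid. World frame = base frame: x ahead of the robot, y to its left, z up, the work surface at z = 0. Lengths are in m, angles in degrees, forces in N, time in s.
With the tool pointing down it reaches from about 0.425 to 0.875 m from the base axis. Payload 4.7 kg.
Tool frame: the origin (TCP) lies on the mounting face of the last link; the fingertips stand tcp_to_tips ahead of it and the grasp point (between the pads) lies 164 mm ahead of it (tcp_to_tips is the distance from the TCP to the fingertips, in m); z points along the fingers, y is the line along which they close (so a half turn about z gives the same grasp; the last joint's range is limited). The gripper opens to 87 mm and grips with 3 to 60 N. Pads are 19 mm wide; open, the fingers measure 117 mm over their backs; the gripper's body (75 mm by 190 mm) begins 51 mm behind the grasp point.
Start: joints at [65.438, 18.392, -4.016, 83.108, 1.295, 78.541, -3.26], TCP at [0.278, -0.587, 0.405] pointing down, gripper open.
Joint ranges: [-163.93, 163.93], [-17.29, 119.83], [-79.2, 71.16], [3.27, 140.29], [-89.18, 269.18], [5.43, 117.66], [-154.24, 154.24]. Speed limits (degrees/s): [147.25, 147.25, 180, 180, 180, 180, 180].

INTERFACE

Orientations are given as [roll, pitch, yaw] about the fixed x, y, z axes, in that order (R = Rz(yaw) Ry(pitch) Rx(roll)).
In Python, from cell import get_obs, read_camera, sign_off, tcp_to_tips gives the robot as it stands.
- The arm moves only by the tool drive_tool, never from a script. Its argument "rows" is one flat list of numbers, 7 for each row, row after row: the shift along the tool's x, y, z in m, then the turn, a rotation vector about the tool's x, y, z in rad, then the gripper command: -1 is shut, 1 is fully open, values between are in proportion. In form: [tx, ty, tz, rx, ry, rz, fingers, tx, ty, tz, rx, ry, rz, fingers, ...]. A call has 1 to 5 rows; each row shifts and turns the commanded pose from where the row before left it, along the tool's axes as they then stand; what a row does not reach is not made up. A row lasts 1/8 s, in which the tool goes at most 62.5 mm and 10.7 degrees, less where a joint would pass 70% of its speed; a pose out of reach is approached as far as the arm can. A call is refused whole if a number of a shift passes 0.0625 or a number of a turn 0.188, either way. A call with a gripper value outside its range is refused whole. The fingers move at their own pace and stop on an object; "grip_force" is the grip in N (left out, the last holds). Time passes only in rows, so rows that do not move let the fingers close. It gives the time, the measured TCP pose, the force, the opening and the grip force at its end, in the units of the state.
- get_obs(): the state, without advancing time (a new reading comes with each control period).
- read_camera(name): name is "scene" or "top"; returns a dict with "color" (480x640x3 uint8, blue, green, red), "fov_y" (degrees; the focal length in pixels is half the picture's height over the tangent of half this angle, whatever the lens; pixels are square), "cx", "cy" (the principal point, pixels), "cam_to_world" (4x4, takes a point from camera to world coordinates). Camera axes: x right, y up, looking along -z (the intrinsics and any distortion apply to the point x, -y, -z); pixel columns grow to the right and rows downward; lengths in m; the calibration is good to about 2 mm. A picture is of the moment at which its call begins. There is no depth.
- sign_off(): hands the job in; it is judged then, once.
The state is a dict: "time_s": time; "qpos": joint angles; "joint_velocities": joint speeds; "effort": joint torques, N m; "tool_pos": TCP position; "tool_rot": TCP orientation; "force": force on the tool from outside, world axes, zero at the start; "wrist_torque": the same for the moment, N m; "grip_width": finger opening in m; "grasp_force": force on a finger pad.
Only numpy, scipy, OpenCV 4.12 (cv2) and the standard library are available. Lean on these libraries where they do the work, as an engineer would, in place of code of your own. Each camera call takes 0.05 s, during which the arm holds its last target. There are 200 camera calls.

## Working session

There is one attempt and no reset: what is moved stays moved. The work goes in short steps, Python scripts to look and compute and a tool call to move; the robot and the scene stay as the last step left them, time stands still between calls to the robot, and variables do not carry over. Pictures are saved under pics/ and viewed, at most 10 in all, crops included, and the job is handed in when it is done.

Besides the shell and the picture viewer there is one more tool, called after "Call:" as a command line: name --argument value ..., lists and objects as JSON in quotes. drive_tool: Moves the arm, as the interface text tells. Its arguments: {"type":"object","properties":{"rows":{"type":"array","items":{"type":"number"}},"grip_force":{"type":"number"}},"required":["rows"]}

```bash
mkdir -p pics; ls; python3 - <<'E'
from cell import *
import cv2
print(get_obs(), tcp_to_tips)
for n in("scene","top"):
    c=read_camera(n); cv2.imwrite(f"pics/{n}0.png",c["color"]); print(n,{k:v for k,v in c.items() if k!="color"})
E
```

```text
pics
{'time_s': 0.0, 'qpos': array([65.43714585, 18.43873908, -4.01743682, 83.17662617,  1.29549817,
       78.54286793, -3.26164576]), 'joint_velocities': array([-0.00136435,  0.00729403, -0.01521871,  0.03314786, -0.04861082,
       -0.03053955, -0.02531795]), 'effort': array([-1.46998882e-04, -4.91298902e+01, -4.04102588e-01, -3.12526917e+01,
       -6.39215251e-02,  4.37383074e-02,  1.73961776e-04]), 'tool_pos': array([ 0.27839771, -0.58711557,  0.40364998]), 'tool_rot': array([-1.79887053e+02,  5.86429310e-03,  2.53729095e+01]), 'force': array([ 0.59283705, -0.01455792, -0.32819663]), 'wrist_torque': array([-0.00637626, -0.01823622,  0.01248616]), 'grasp_force': 0.0, 'grip_width': 0.08698309858131416} 0.1822
scene {'fov_y': 49.94767140938812, 'cx': 321.5878197494567, 'cy': 228.61280648639243, 'cam_to_world': array([[-0.5711045 ,  0.31318165, -0.75878647, -0.4300254 ],
       [-0.8208123 , -0.22950951,  0.52306076,  0.6286236 ],
       [-0.01033568,  0.92154362,  0.38813726,  0.58422959],
       [ 0.        ,  0.        ,  0.        ,  1.        ]])}
top {'fov_y': 55.50589778086125, 'cx': 324.89662546849297, 'cy': 241.86679936818652, 'cam_to_world': array([[ 1.94135469e-02,  9.94203793e-01, -1.05744657e-01,
         3.95368927e-01],
       [-9.99810828e-01,  1.94308198e-02, -8.66990877e-04,
        -2.90204398e-02],
       [ 1.19273976e-03,  1.05741485e-01,  9.94392938e-01,
         9.51583612e-01],
       [ 0.00000000e+00,  0.00000000e+00,  0.00000000e+00,
         1.00000000e+00]])}
```

View pics/top0.png

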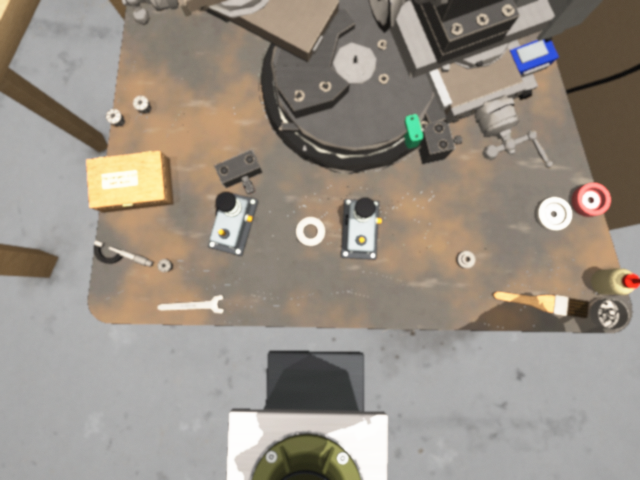

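View pics/scene0.png

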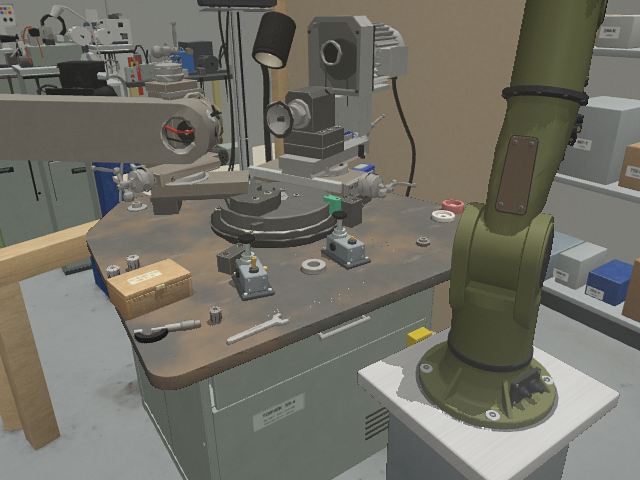

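Top: knobs near (228,201) and (365,207), with brass pins near (222,233) and (361,240). Scene: the units are at about (252,272) and (346,240), and the left pin appears to be out. I'll zoom in on both and measure.

```bash
cat > h.py <<'E'
import numpy as np, cv2
from cell import *
def ray(c,u,v,z):
    f=240/np.tan(np.radians(c["fov_y"]/2)); M=c["cam_to_world"]
    d=M[:3,:3]@np.array([(u-c["cx"])/f,-(v-c["cy"])/f,-1]); o=M[:3,3]
    return o+d*(z-o[2])/d[2]
def proj(c,p):
    f=240/np.tan(np.radians(c["fov_y"]/2)); M=c["cam_to_world"]
    q=M[:3,:3].T@(np.array(p)-M[:3,3]); return c["cx"]+f*q[0]/-q[2], c["cy"]-f*q[1]/-q[2]
E
python3 - <<'E'
from h import *
t=read_camera("top"); s=read_camera("scene"); im=t["color"]
a=cv2.resize(s["color"][200:310,215:385],None,fx=4.6,fy=4.6,interpolation=3)
b=cv2.resize(im[180:270,195:395],None,fx=4,fy=4,interpolation=3)
cv2.imwrite("pics/s1.png",a);cv2.imwrite("pics/t1.png",b)
hsv=cv2.cvtColor(im,cv2.COLOR_BGR2HSV)
def blobs(m,z,lo):
    n,_,st,ce=cv2.connectedComponentsWithStats(m.astype(np.uint8))
    for i in range(1,n):
        x,y=ce[i]
        if st[i,4]>lo and 195<x<395 and 180<y<270: print(z,st[i],ce[i].round(1),ray(t,x,y,z).round(4))
blobs(im.max(2)<28,.115,60)
blobs((hsv[...,1]>170)&(hsv[...,2]>150)&(abs(hsv[...,0].astype(int)-22)<8),.088,5)
blobs((hsv[...,1]>170)&(hsv[...,2]>150)&(abs(hsv[...,0].astype(int)-22)<8),.062,5)
E
```

```text
0.088 [248 216   4   5  15] [249.7 218.5] [0.5294 0.1165 0.088 ]
0.088 [379 219   2   4   8] [379.5 220.5] [ 0.5304 -0.132   0.088 ]
0.088 [220 231   4   4  12] [221.7 232.2] [0.5018 0.169  0.088 ]
0.088 [360 238   3   4   8] [361.  239.5] [ 0.4931 -0.097   0.088 ]
0.062 [248 216   4   5  15] [249.7 218.5] [0.5335 0.1208 0.062 ]
0.062 [379 219   2   4   8] [379.5 220.5] [ 0.5344 -0.1351  0.062 ]
0.062 [220 231   4   4  12] [221.7 232.2] [0.505 0.175 0.062]
0.062 [360 238   3   4   8] [361.  239.5] [ 0.496 -0.099  0.062]
```

View pics/s1.png

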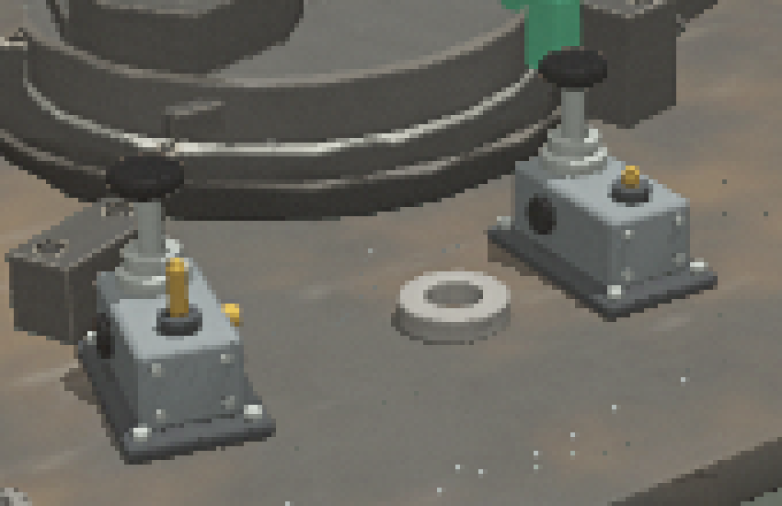

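View pics/t1.png

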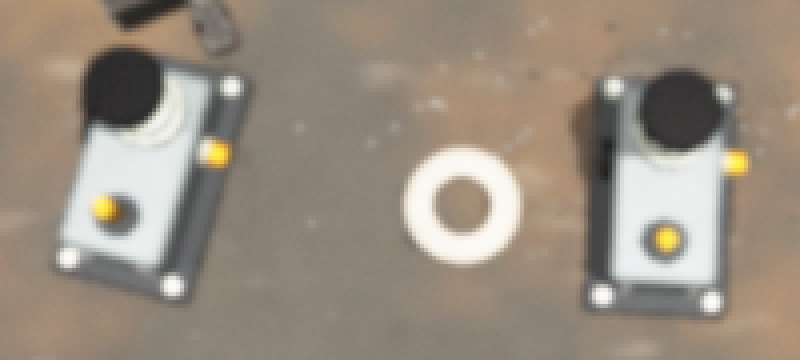

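The right-hand unit is the pump: its pin is almost sunk at crop (667,240). The left one's pin stands tall. Pump knob centre is at top-view crop (680,110), which is pixel (365,207.5).

```bash
python3 - <<'E'
from h import *
t=read_camera("top"); s=read_camera("scene")
g=t["color"][180:230,345:390].max(2); n,_,st,ce=cv2.connectedComponentsWithStats((g<45).astype(np.uint8))
for i in range(1,n):
    if st[i,4]>60: print("mask",st[i],ce[i]+[345,180])
k=ray(t,364.8,207,.115); print("knob",k, "in scene px",proj(s,k),"seen ~ (339.6,213.8)")
print("knob diam px",.04*456/.84)
pin=ray(t,361.5,240,.066); print("pin",pin,"dist",np.linalg.norm((k-pin)[:2]),"yaw",np.degrees(np.arctan2(*(k-pin)[1::-1])))
for z in (.062,.066,.07): print(z,proj(s,ray(t,361.5,239.7,z)), "seen pin top ~(352,236.5)")
d=k-get_obs()["tool_pos"]; a=np.radians(25.37)
print("world",d,"tool xy",np.cos(a)*d[0]+np.sin(a)*d[1],np.sin(a)*d[0]-np.cos(a)*d[1])
E
```

```text
knob [ 0.55098195 -0.10122461  0.115     ] in scene px (np.float64(338.78481439226607), np.float64(211.9418006927235)) seen ~ (339.6,213.8)
knob diam px 21.71428571428572
pin [ 0.49460684 -0.09967172  0.066     ] dist 0.05639649834762056 yaw -1.5778480643632051
0.062 (np.float64(351.55230031735937), np.float64(238.28064182192335)) seen pin top ~(352,236.5)
0.066 (np.float64(351.5820507094534), np.float64(236.90302720459516)) seen pin top ~(352,236.5)
0.07 (np.float64(351.6118967799196), np.float64(235.52098212720784)) seen pin top ~(352,236.5)
world [ 0.27251111  0.48605034 -0.28939686] tool xy 0.45448421749916534 -0.32241484670564474
```

Knob at (0.551, -0.101), and the pin distance of 56 mm agrees with the 55 mm given. Moving over at height with the fingers shut.

Call:
drive_tool --rows '[0.045,-0.032,0,0,0,0,-1,0.045,-0.032,0,0,0,0,-1,0.045,-0.032,0,0,0,0,-1,0.045,-0.032,0,0,0,0,-1,0.045,-0.032,0,0,0,0,-1]'

```text
time_s: 0.92
tool_pos: [0.4139, -0.3446, 0.405]
tool_rot: [180.0, -0.0, 25.4]
force: [-0.0, -0.6, 0.0]
grip_width: 0.0446
grasp_force: 0.0
```

Call:
drive_tool --rows '[0.045,-0.032,0,0,0,0,-1,0.045,-0.032,0,0,0,0,-1,0.045,-0.032,0,0,0,0,-1,0.045,-0.032,0,0,0,0,-1,0.045,-0.032,0,0,0,0,-1]'

```text
time_s: 1.55
tool_pos: [0.5485, -0.1038, 0.405]
tool_rot: [180.0, -0.0, 25.4]
force: [0.2, 0.1, -1.1]
grip_width: 0.0015
grasp_force: 0.0
```

Call:
drive_tool --rows '[0,0,0,0,0,0.15,-1,0,0,0,0,0,0.15,-1,0,0,0,0,0,0.14,-1,0,0,0.03,0,0,0,-1,0,0,0,0,0,0,-1]'

```text
time_s: 2.17
tool_pos: [0.5471, -0.1054, 0.3727]
tool_rot: [-179.9, 0.3, 0.2]
force: [0.4, -0.5, -0.1]
grip_width: 0.0005
grasp_force: 0.0
```

Call:
drive_tool --rows '[0.004,-0.004,0.03,0,0,0,-1,0,0,0.025,0,0,0,-1,0,0,0,0,0,0,-1]'

```text
time_s: 2.55
tool_pos: [0.5514, -0.1014, 0.3188]
tool_rot: [-180.0, 0.2, 0.2]
force: [-0.1, 0.2, 0.1]
grip_width: 0.0004
grasp_force: 0.0
```

```bash
python3 - <<'E'
from h import *
s=read_camera("scene"); cv2.imwrite("pics/s2.png",cv2.resize(s["color"][150:290,250:430],None,fx=4,fy=4,interpolation=3))
o=get_obs(); print(o["tool_pos"],o["tool_rot"],o["force"])
E
```

```text
[ 0.55203608 -0.10149636  0.32024969] [-1.79996558e+02  2.47532078e-02  1.58881566e-01] [-0.08915211 -0.0048076  -0.32049909]
```

View pics/s2.png

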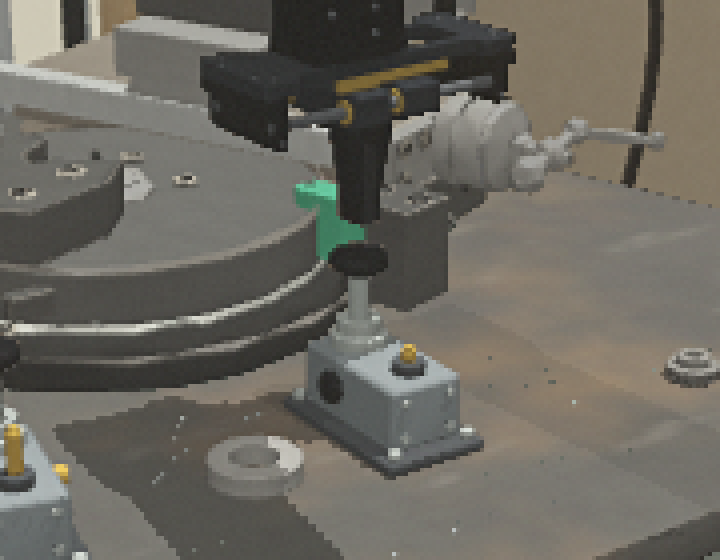

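The closed tips are centred about 20 mm above the knob (crop (360,222) over (358,258)). First press.

Call:
drive_tool --rows '[0,0,0.02,0,0,0,-1,0,0,0.012,0,0,0,-1,0,0,0.01,0,0,0,-1,0,0,0.002,0,0,0,-1,0,0,0,0,0,0,-1]'

```text
time_s: 3.22
tool_pos: [0.553, -0.1015, 0.2792]
tool_rot: [179.9, -0.2, 0.1]
force: [-3.2, 0.2, 11.2]
grip_width: 0.0005
grasp_force: 5.4
```

Call:
drive_tool --rows '[0,0,0.003,0,0,0,-1,0,0,0,0,0,0,-1]'

```text
time_s: 3.48
tool_pos: [0.5531, -0.1014, 0.2776]
tool_rot: [179.9, -0.2, 0.1]
force: [-5.7, 1.5, 17.6]
grip_width: 0.0005
grasp_force: 8.9
```

Call:
drive_tool --rows '[0,0,-0.015,0,0,0,-1,0,0,-0.015,0,0,0,-1,0,0,0,0,0,0,-1,0,0,0,0,0,0,-1,0,0,0,0,0,0,-1]'

```text
time_s: 4.1
tool_pos: [0.5516, -0.1014, 0.3018]
tool_rot: [-180.0, 0.1, 0.2]
force: [-0.2, 0.3, -0.2]
grip_width: 0.0004
grasp_force: 0.0
```

```bash
cat > look.py <<'E'
from h import *
import sys
s=read_camera("scene"); im=s["color"]; hsv=cv2.cvtColor(im,cv2.COLOR_BGR2HSV)
m=((hsv[...,1]>140)&(hsv[...,2]>90)&(abs(hsv[...,0].astype(int)-22)<8))[220:250,340:365]
r,c=np.nonzero(m); print("pin rows",r.min()+220,r.max()+220,"cols",c.min()+340,c.max()+340,"n",m.sum())
print({z:round(proj(s,[.4955,-.1,z])[1],1) for z in(.062,.066,.07,.074,.078,.082,.088)})
o=get_obs(); print(o["tool_pos"],o["force"],o["time_s"])
if len(sys.argv)>1: cv2.imwrite(sys.argv[1],cv2.resize(im[150:290,250:430],None,fx=4,fy=4,interpolation=3))
E
python3 look.py
```

```text
pin rows 235 239 cols 351 353 n 14
{0.062: np.float64(238.3), 0.066: np.float64(236.8), 0.07: np.float64(235.4), 0.074: np.float64(233.9), 0.078: np.float64(232.4), 0.082: np.float64(230.9), 0.088: np.float64(228.7)}
[ 0.55165128 -0.10137267  0.30183441] [-1.02275606  0.55300165 -0.5572373 ] 4.15
```

Full stop reached (17.6 N) and released cleanly. Repeating the strokes.

Call:
drive_tool --rows '[0,0,0.014,0,0,0,-1,0,0,0.013,0,0,0,-1,0,0,0,0,0,0,-1,0,0,0,0,0,0,-1]'

```text
time_s: 4.65
tool_pos: [0.5526, -0.1013, 0.2776]
tool_rot: [179.9, -0.1, 0.2]
force: [-3.8, 0.8, 14.0]
grip_width: 0.0004
grasp_force: 6.8
```

Call:
drive_tool --rows '[0,0,-0.015,0,0,0,-1,0,0,-0.012,0,0,0,-1,0,0,0,0,0,0,-1,0,0,0,0,0,0,-1,0,0,0,0,0,0,-1]'

```text
time_s: 5.28
tool_pos: [0.5516, -0.1014, 0.3016]
tool_rot: [-180.0, 0.1, 0.2]
force: [-0.4, -0.6, -0.1]
grip_width: 0.0006
grasp_force: 0.0
```

```bash
python3 look.py
```

```text
pin rows 234 239 cols 351 353 n 17
{0.062: np.float64(238.3), 0.066: np.float64(236.8), 0.07: np.float64(235.4), 0.074: np.float64(233.9), 0.078: np.float64(232.4), 0.082: np.float64(230.9), 0.088: np.float64(228.7)}
[ 0.55165433 -0.10135587  0.30179166] [-0.49090323  0.40094138 -0.03562681] 5.325
```

Call:
drive_tool --rows '[0,0,0.014,0,0,0,-1,0,0,0.013,0,0,0,-1,0,0,0,0,0,0,-1,0,0,0,0,0,0,-1]'

```text
time_s: 5.82
tool_pos: [0.5527, -0.1013, 0.2776]
tool_rot: [179.9, -0.1, 0.2]
force: [-4.1, 0.1, 13.5]
grip_width: 0.0006
grasp_force: 6.5
```

Call:
drive_tool --rows '[0,0,-0.015,0,0,0,-1,0,0,-0.012,0,0,0,-1,0,0,0,0,0,0,-1,0,0,0,0,0,0,-1,0,0,0,0,0,0,-1]'

```text
time_s: 6.45
tool_pos: [0.5516, -0.1014, 0.3017]
tool_rot: [-180.0, 0.1, 0.2]
force: [0.3, 0.3, 1.7]
grip_width: 0.0008
grasp_force: 0.0
```

```bash
python3 look.py pics/s3.png
```

```text
pin rows 232 239 cols 350 353 n 23
{0.062: np.float64(238.3), 0.066: np.float64(236.8), 0.07: np.float64(235.4), 0.074: np.float64(233.9), 0.078: np.float64(232.4), 0.082: np.float64(230.9), 0.088: np.float64(228.7)}
[ 0.55167274 -0.10136991  0.30182651] [-0.30630402 -0.33416079  0.20402651] 6.5
```

View pics/s3.png

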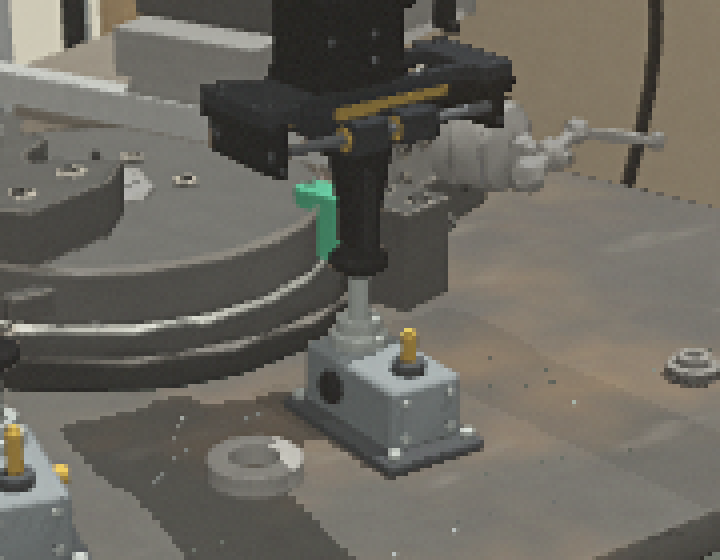

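The pin is partly out (top at crop (408,330), roughly 76 mm), and the knob springs back up. Two more strokes.

Call:
drive_tool --rows '[0,0,0.014,0,0,0,-1,0,0,0.013,0,0,0,-1,0,0,0,0,0,0,-1,0,0,0,0,0,0,-1]'

```text
time_s: 7.0
tool_pos: [0.5527, -0.1013, 0.2776]
tool_rot: [179.9, -0.1, 0.2]
force: [-2.8, 1.2, 13.9]
grip_width: 0.0002
grasp_force: 6.5
```

Call:
drive_tool --rows '[0,0,-0.015,0,0,0,-1,0,0,-0.012,0,0,0,-1,0,0,0,0,0,0,-1,0,0,0,0,0,0,-1,0,0,0,0,0,0,-1]'

```text
time_s: 7.62
tool_pos: [0.5516, -0.1013, 0.3017]
tool_rot: [-180.0, 0.1, 0.2]
force: [-1.1, 0.2, -1.4]
grip_width: 0.0005
grasp_force: 0.0
```

```bash
python3 look.py
```

```text
pin rows 229 239 cols 351 353 n 32
{0.062: np.float64(238.3), 0.066: np.float64(236.8), 0.07: np.float64(235.4), 0.074: np.float64(233.9), 0.078: np.float64(232.4), 0.082: np.float64(230.9), 0.088: np.float64(228.7)}
[ 0.55166404 -0.10137312  0.30182848] [-0.19562984  0.25878924 -0.07039999] 7.675
```

Call:
drive_tool --rows '[0,0,0.014,0,0,0,-1,0,0,0.013,0,0,0,-1,0,0,0,0,0,0,-1,0,0,0,0,0,0,-1]'

```text
time_s: 8.18
tool_pos: [0.5526, -0.1013, 0.2776]
tool_rot: [179.9, -0.1, 0.2]
force: [-3.9, 1.4, 12.8]
grip_width: 0.0005
grasp_force: 6.5
```

Call:
drive_tool --rows '[0,0,-0.015,0,0,0,-1,0,0,-0.012,0,0,0,-1,0,0,0,0,0,0,-1,0,0,0,0,0,0,-1,0,0,0,0,0,0,-1]'

```text
time_s: 8.8
tool_pos: [0.5516, -0.1014, 0.3017]
tool_rot: [-180.0, 0.1, 0.2]
force: [-0.3, 0.6, 0.7]
grip_width: 0.0002
grasp_force: 0.0
```

```bash
python3 look.py
```

```text
pin rows 229 239 cols 351 353 n 32
{0.062: np.float64(238.3), 0.066: np.float64(236.8), 0.07: np.float64(235.4), 0.074: np.float64(233.9), 0.078: np.float64(232.4), 0.082: np.float64(230.9), 0.088: np.float64(228.7)}
[ 0.55165997 -0.10136048  0.30183529] [-0.73495825  1.30794717  0.09174049] 8.85
```

The pin top is at row 229, which matches 88 mm, and the fifth stroke didn't move it further. Retreating upward for a last look.

Call:
drive_tool --rows '[0,0,-0.03,0,0,0,-1,0,0,-0.03,0,0,0,-1,0,0,-0.03,0,0,0,-1,0,0,0,0,0,0,-1,0,0,0,0,0,0,-1]'

```text
time_s: 9.48
tool_pos: [0.5517, -0.1014, 0.3917]
tool_rot: [-180.0, 0.1, 0.2]
force: [-0.1, -1.0, -0.6]
grip_width: 0.0005
grasp_force: 0.0
```

```bash
python3 look.py pics/s4.png
```

```text
pin rows 229 239 cols 351 353 n 32
{0.062: np.float64(238.3), 0.066: np.float64(236.8), 0.07: np.float64(235.4), 0.074: np.float64(233.9), 0.078: np.float64(232.4), 0.082: np.float64(230.9), 0.088: np.float64(228.7)}
[ 0.55155613 -0.10138467  0.3912521 ] [-0.33475456  0.15422525 -1.66590201] 9.525
```

View pics/s4.png

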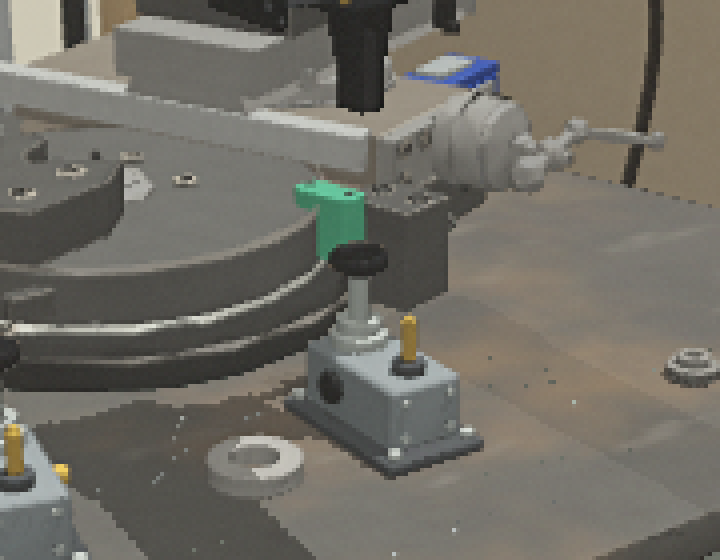

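The pin is fully out (crop (408,318)), the knob is up at (358,258), and nothing else has moved.

```bash
python3 -c "from cell import *; print(sign_off())"
```

```text
the job is handed in; nothing more can be done
None
```

The right-hand lubricator's pin is fully out after five strokes (the fifth changed nothing), its knob is up, the arm is clear of everything, and the job is handed in at about 9.5 s.

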